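Strip the push-in pieces from a gas manifold and sort them

ROBOT

A 6-joint arm with a two-finger parallel gripper is mounted at the origin on the work surface. World frame = base frame: x ahead of the robot, y to its left, z up, the work surface at z = 0. Lengths are in m, angles in rad, forces in N, time in s.
With the tool pointing down it reaches from about 0.275 to 0.825 m from the base axis. Payload 5.2 kg.
Tool frame: the origin (TCP) lies on the front face of the gripper's body, between the roots of the fingers; the fingertips stand 84 mm ahead of it and the grasp point (between the pads) lies 65 mm ahead of it; z points along the fingers, y is the direction in which the jaws open and shut (so a half turn about z gives the same grasp; the last joint's range is limited). The gripper opens to 93 mm and grips with 3 to 60 N. Pads are 15 mm wide; open, the fingers measure 128 mm over their backs; the gripper's body (75 mm by 188 mm) begins 65 mm behind the grasp point.
Start: joints at [1.082, 0.259, 1.535, -0, 1.348, -0.203], TCP at [0.155, 0.528, 0.303] pointing down, gripper open.
Joint ranges: [-3.14, 3.14], [-0.91, 2.08], [0.19, 2.58], [-1.22, 4.36], [0.22, 2.71], [-3.12, 3.12]. Speed limits (rad/s): [2.57, 2.57, 3.14, 3.14, 3.14, 3.14].

INTERFACE

Orientations are given as a unit quaternion [x, y, z, w].
In Python, from rig import telemetry, cams, ticket gives the robot as it stands.
- The arm moves only by the tool carry_out, never from a script. Its argument "targets" is a list of rows, each a list of 5 numbers: the opening in per cent of the stroke, from 0 (shut) to 100 (fully open), then the shift along the tool's x, y, z in units of 25 mm (1.0 is 25 mm), then the turn about the tool's z in units of 8 degrees (1.0 is 8 degrees). In form: [[hand, tx, ty, tz, turn], ...]. A call has 1 to 5 rows; each row shifts and turns the commanded pose from where the row before left it, along the tool's axes as they then stand; what a row does not reach is not made up. A row lasts 1/8 s, in which the tool goes at most 62.5 mm and 10.7 degrees, less where a joint would pass 70% of its speed; a pose out of reach is approached as far as the arm can. A call is refused whole if a number of a shift passes 1 or a number of a turn 1, either way. A call with a gripper value outside its range is refused whole. The fingers move at their own pace and stop on an object; "squeeze" is the grip in N (left out, the last holds). Time passes only in rows, so rows that do not move let the fingers close. It gives the time, the measured TCP pose, the force and the opening at its end, in the units of the state.
- telemetry.get_state(): the state, without advancing time (a new reading comes with each control period).
- cams.snapshot(name): name is "scene" or "top" or "wrist"; returns a dict with "frame" (400x640x3 uint8, red, green, blue), "fx", "fy", "cx", "cy" (pixels), "pose" (4x4, takes a point from camera to world coordinates). Camera axes: x right, y down, z forward; pixel columns grow to the right and rows downward; lengths in m; the calibration is good to about 2 mm. A picture is of the moment at which its call begins. There is no depth.
- ticket.sign_off(): hands the job in, once; it reports no verdict.
The state is a dict: "time_s": time; "joint_pos": joint angles; "dq": joint speeds; "joint_torque": joint torques, N m; "eef_pos": TCP position; "eef_rot": TCP orientation; "ft_force": force on the tool from outside, world axes, zero at the start; "moment": the same for the moment, N m; "width": finger opening in m.
Only numpy, scipy, OpenCV 4.12 (cv2) and the standard library are available. Lean on these libraries where they do the work, as an engineer would, in place of code of your own. Each camera call takes 0.05 s, during which the arm holds its last target.

TASK

Clear the gas manifold: draw the short blanking plug and the longer finned silencer out of their push-in outlets, each while its release collar is pressed right in; never drag one out past the shut jaws. Put the plug in the shallow tray with the other plugs and the silencer in the deep bin with the other silencers, and do not knock over or push away the bottle, the beaker or the multimeter.

Things in the scene. Friction and masses are not known exactly. Their poses are not given: they have to be found in the camera images.
- manifold: Aluminium gas manifold bolted to the bench, foot plate 90 x 235 mm, bar 44 mm deep (x) and 205 mm long (y), top 50 mm above the bench. Origin under its centre on the bench. On the bar stand three upright outlets, 38 mm across, tops at 76 mm, at y = +65 (left), 0 (middle, empty) and -65 mm (right). Plug and silencer sit in the outer two, either way round. A 42 mm gauge, top 71 mm, is at y = +118 mm
- collar_left (a joint): Release collar of the left outlet, in m: 0 = fully out, 0.006 = pressed down to its stop; it springs back (3 N at first, 6 N at the stop). It moves the jaws that hold the stem: clear of it from 0.003 on, shut again as the collar rises. If the piece is gripped with the collar fully in and then lifted, it is past the jaws before they shut; after that they only rub on it
- collar_left_top (a point): Centre of the left collar's upper face, 85.5 mm above the bench when out. The collar is a flat black ring round the stem, 42 mm outside, 18 mm hole, 3 mm thick. Fingertips straddling the 20 mm wide piece can press it on both sides and then close on the piece
- collar_right_top (a point): The same point of the right collar, which has the same size
- collar_middle (a joint): Release collar of the empty middle outlet, the same size; nothing to do there
- collar_right (a joint): Release collar of the right outlet, works as the left one
- plug: Blanking plug, brass, 58 mm long, about 70 g: round stem 16 mm across with a groove near its foot, then from 38 to 58 mm above the foot a ribbed round head 20 mm across (22 mm over the ribs), the part to grip. Origin at the centre of the stem's foot, z along the stem towards the head. At the start upright with its foot 50 mm above the bench, head 88 to 108 mm above the bench
- silencer: Exhaust silencer, 80 mm long, about 80 g: the same 16 mm steel stem, then from 38 to 80 mm above the foot a finned sintered-brass body 20 mm across with a blunt top. Origin at the centre of the stem's foot, z along the stem towards the top. At the start upright with its foot 50 mm above the bench, body 88 to 130 mm above the bench
- plug_mid (a point): Middle of the plug's length, on its axis, 29 mm from the foot
- silencer_mid (a point): Middle of the silencer's length, on its axis, 40 mm from the foot
- plug_tray: Shallow loose grey plastic tray, 150 x 150 mm, 35 mm high, 3 mm walls and floor; two other plugs lie fixed in it along the wall at its +x side (they take x from 48 to 70 mm and stand 24 mm high). Origin under its centre on the bench, z up
- silencer_bin: Deep loose grey plastic bin, 150 x 150 mm (168 mm over the rims at its -x and +x sides), 60 mm high, 3 mm walls and floor; two other silencers lie fixed in it at its +x side (they take x from 25 to 70 mm and stand 24 mm high). Origin under its centre on the bench, z up
- bottle: Amber glass bottle, 94 mm across, 200 mm tall, standing; origin under its centre. Leave alone
- beaker: Clear plastic beaker, 80 mm across, 100 mm tall, standing; origin under its centre. Leave alone
- multimeter: Orange multimeter lying flat, 140 x 72 x 32 mm; origin under its centre. Leave alone

How it is judged:
By the outcome, as a careful person would: the job done as asked, in the order asked, and still so for the second after the job is handed in, with the robot touching nothing.
It also fails if it takes over 58 s, if anything falls off the work surface, if the arm or the gripper's body presses on something with over 40 N, if the wrist force passes 120 N, or if a joint passes its speed limit or range.

## Working session

There is one attempt and no reset: what is moved stays moved. The work goes in short steps, Python scripts to look and compute and a tool call to move; the robot and the scene stay as the last step left them, time stands still between calls to the robot, and variables do not carry over. Pictures are saved under pics/ and viewed, and the job is handed in when it is done.

Besides the shell and the picture viewer there is one more tool, called after ">>>" as name([rows], argument=value, ...), one row to a line, values as JSON. carry_out: Moves the arm, as the interface text tells. Its arguments: {"type":"object","properties":{"targets":{"type":"array","items":{"type":"array","items":{"type":"number"}}},"squeeze":{"type":"number"}},"required":["targets"]}

```bash
mkdir -p pics; ls; python3 - <<'E'
from rig import telemetry,cams
import cv2,numpy as np
np.set_printoptions(precision=4,suppress=True)
s=telemetry.get_state();print(s)
for n in ["scene","top","wrist"]:
    c=cams.snapshot(n);cv2.imwrite(f"pics/{n}0.png",c["frame"][:,:,::-1]);print(n,c["fx"],c["fy"],c["cx"],c["cy"]);print(np.array(c["pose"]))
    np.savez(f"{n}0.npz",**c)
E
```

```text
pics
{'time_s': 0.0, 'joint_pos': array([ 1.0822,  0.2593,  1.5361,  0.    ,  1.348 , -0.2028]), 'dq': array([-0.0002,  0.0007, -0.0013, -0.0011,  0.0004, -0.0008]), 'joint_torque': array([ -0.0003, -43.7293, -28.4001,   0.0718,   0.0414,  -0.0002]), 'eef_pos': array([0.1548, 0.5273, 0.3019]), 'eef_rot': array([ 0.1424,  0.9898, -0.0009, -0.0003]), 'ft_force': array([ 0.4659, -0.5791, -0.285 ]), 'moment': array([ 0.0103, -0.0164, -0.0343]), 'width': 0.09313968852615119}
scene 514.3310727464394 514.3310727464394 321.3350722862704 197.91020205458653
[[-0.8083  0.3866 -0.4442  1.1266]
 [ 0.5887  0.5489 -0.5935  0.6642]
 [ 0.0144 -0.7412 -0.6712  0.8459]
 [ 0.      0.      0.      1.    ]]
top 424.28563345143795 424.28563345143795 315.11656397068066 203.38683147845887
[[ 0.0148 -0.9974  0.071   0.5445]
 [-0.9995 -0.0167 -0.0262  0.0094]
 [ 0.0274 -0.0706 -0.9971  1.0651]
 [ 0.      0.      0.      1.    ]]
wrist 338.0396742577524 338.0396742577524 318.14206179863373 201.49381822946708
[[ 0.2825  0.9199  0.2719  0.0784]
 [ 0.9593 -0.2705 -0.0816  0.5508]
 [-0.0015  0.2839 -0.9589  0.3845]
 [ 0.      0.      0.      1.    ]]
```

View pics/top0.png

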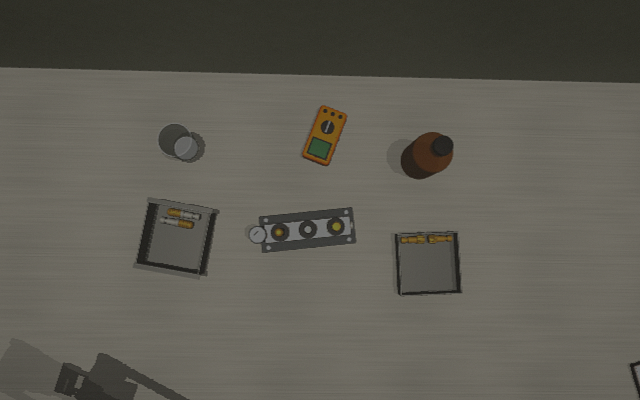

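View pics/scene0.png

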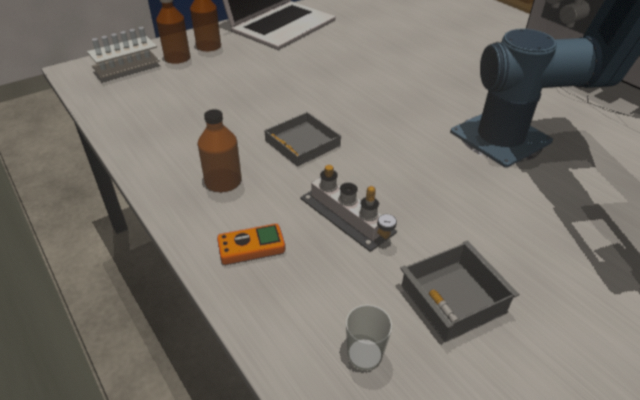

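View pics/wrist0.png

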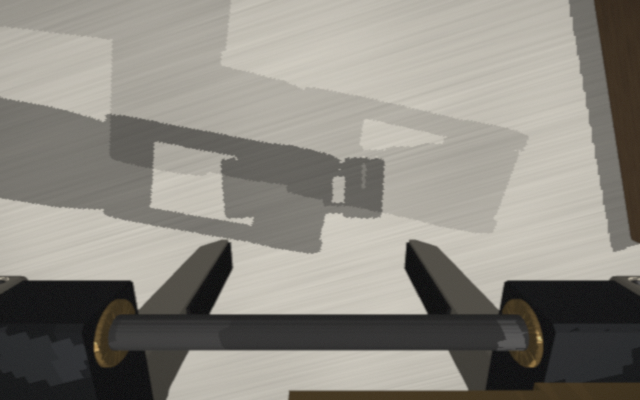

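```bash
python3 - <<'E'
import cv2
a=cv2.imread("pics/top0.png");b=cv2.convertScaleAbs(a,alpha=1.8,beta=20)
cv2.imwrite("pics/t_man.png",cv2.resize(b[190:270,230:370],None,fx=5.7,fy=5.7,interpolation=cv2.INTER_CUBIC)[:, :])
l=cv2.resize(b[190:290,125:225],None,fx=4,fy=4,interpolation=cv2.INTER_CUBIC)
r=cv2.resize(b[215:315,380:480],None,fx=4,fy=4,interpolation=cv2.INTER_CUBIC)
cv2.imwrite("pics/t_bins.png",cv2.hconcat([l,r]))
E
```

```text
(no output)
```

View pics/t_man.png

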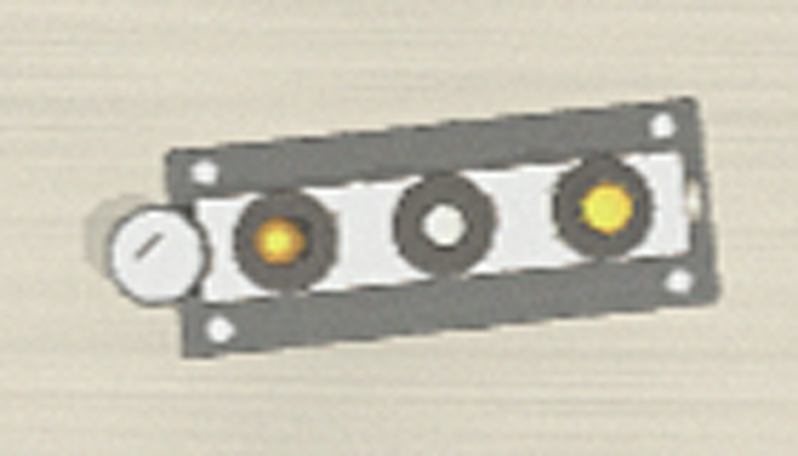

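View pics/t_bins.png

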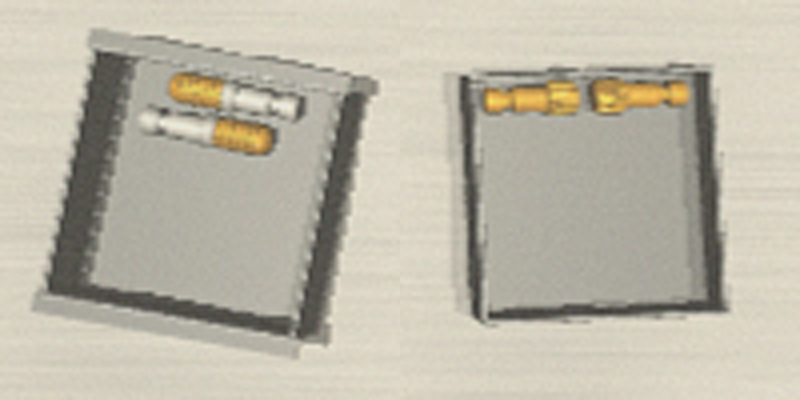

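```bash
cat > h.py <<'E'
import numpy as np,cv2
np.set_printoptions(precision=4,suppress=True)
def ray(c,u,v):
    P=np.array(c["pose"]);d=P[:3,:3]@np.array([(u-c["cx"])/c["fx"],(v-c["cy"])/c["fy"],1.]);return P[:3,3],d
def onz(c,u,v,z):
    o,d=ray(c,u,v);return o+d*(z-o[2])/d[2]
def proj(c,p):
    P=np.array(c["pose"]);q=P[:3,:3].T@(np.array(p)-P[:3,3]);return np.array([c["fx"]*q[0]/q[2]+c["cx"],c["fy"]*q[1]/q[2]+c["cy"]])
E
python3 - <<'E'
from h import *
c=np.load("top0.npz")
for n,(u,v),z in [("L",(287,242),.0855),("M",(444,225),.0855),("R",(602,208),.0855),("plugtop",(606,208),.108),("siltop",(277,240),.13)]:
    print(n,onz(c,(u+.5)/5.7-.5+230,(v+.5)/5.7-.5+190,z))
for n,q,o,z in [("bin",[(92,30),(378,85),(300,355),(35,300)],(125,190),.06),("tray",[(65,75),(312,66),(328,310),(80,322)],(380,215),.035)]:
    p=np.array([onz(c,u/4+o[0],v/4+o[1],z) for u,v in q]);print(n,p[:,:2].tolist(),p.mean(0))
E
```

```text
L [0.5468 0.0636 0.0855]
M [0.5546 0.0004 0.0855]
R [ 0.5624 -0.0635  0.0855]
plugtop [ 0.562  -0.0634  0.108 ]
siltop [0.5474 0.065  0.13  ]
bin [[0.6232989208765529, 0.3764504173437453], [0.5936401262080653, 0.20823266108283153], [0.43555706969742414, 0.24856223691003393], [0.4653675606711941, 0.4025642910893077]] [0.5295 0.309  0.06  ]
tray [[0.5469763477436478, -0.21641270222398223], [0.5547140841281953, -0.3682812736235012], [0.40740881497160714, -0.37670846094800786], [0.3985920468121282, -0.2256894494638072]] [ 0.4769 -0.2968  0.035 ]
```

>>> carry_out([
  [100,-0.9,-0.6,0,1],
  [100,-0.9,-0.5,0,1],
  [100,-0.9,-0.3,0,1],
  [100,-1,-0.2,0,1],
  [100,-1,0,0,1],
], squeeze=20)

```text
time_s: 0.78
eef_pos: [0.2354, 0.4284, 0.3025]
eef_rot: [0.474, 0.88, -0.0, -0.0]
ft_force: [-1.2, 0.4, -0.6]
width: 0.0929
```

>>> carry_out([
  [100,-1,0.1,0,1],
  [100,-1,0.2,0,1],
  [100,-1,0.3,0,1],
  [100,-1,0.4,0,0.3],
  [100,-1,0.4,0,0],
])

```text
time_s: 1.4
eef_pos: [0.3085, 0.3205, 0.3025]
eef_rot: [0.661, 0.75, -0.0, -0.0]
ft_force: [-0.1, 0.5, -0.3]
width: 0.0929
```

```bash
cat >> h.py <<'E'
from scipy.spatial.transform import Rotation as R
def goal(s,x,y,yawy,z=None):
    # shift in tool units to reach TCP x,y,z and turn units so that tool y has world yaw yawy
    Rm=R.from_quat(s["eef_rot"]).as_matrix();p=np.array(s["eef_pos"])
    yw=np.degrees(np.arctan2(Rm[1,1],Rm[0,1]))
    d=Rm.T@(np.array([x,y,p[2] if z is None else z])-p)/.025
    print("t",round(s["time_s"],2),"p",p,"yawy",yw,"shift",d,"turn",-(yawy-yw)/8,"q6",s["joint_pos"][5],"w",s["width"],"F",s["ft_force"])
E
python3 - <<'E'
from h import *
from rig import telemetry
goal(telemetry.get_state(),.562,-.0635,7)
E
```

```text
t 1.4 p [0.3085 0.3205 0.3025] yawy 7.201282232407506 shift [-16.5106   8.1355  -0.0001] turn 0.025160279050938206 q6 0.4271299439425428 w 0.09291043537709318 F [-0.1488  0.4866 -0.2591]
```

>>> carry_out([
  [100,-1,0.5,0,0],
  [100,-1,0.5,0,0],
  [100,-1,0.5,0,0],
  [100,-1,0.5,0,0],
  [100,-1,0.5,0,0],
])

```text
time_s: 2.02
eef_pos: [0.3862, 0.2044, 0.3026]
eef_rot: [0.661, 0.75, -0.0, -0.0]
ft_force: [0.6, -0.1, 0.2]
width: 0.0931
```

>>> carry_out([
  [100,-1,0.5,0,0],
  [100,-1,0.5,0,0],
  [100,-1,0.5,0,0],
  [100,-1,0.5,0,0],
  [100,-1,0.5,0,0],
])

```text
time_s: 2.65
eef_pos: [0.4639, 0.0882, 0.3025]
eef_rot: [0.661, 0.75, -0.0, -0.0]
ft_force: [-0.3, 0.1, -0.1]
width: 0.0928
```

>>> carry_out([
  [60,-1,0.5,0,0],
  [50,-1,0.5,0,0],
  [40,-1,0.5,0.4,0],
  [35,-1,0.5,0.4,0],
  [35,-1,0.5,0.4,0],
])

```text
time_s: 3.28
eef_pos: [0.5418, -0.028, 0.2721]
eef_rot: [0.661, 0.75, -0.0, -0.0]
ft_force: [0.3, 0.4, -0.3]
width: 0.0474
```

```bash
python3 - <<'E'
from h import *
from rig import telemetry,cams
c=cams.snapshot("wrist");cv2.imwrite("pics/w1.png",c["frame"][:,:,::-1]);np.savez("w1.npz",**c)
goal(telemetry.get_state(),.562,-.0635,7)
for p in [(.5624,-.0635,.0855),(.562,-.0635,.108),(.5546,0,.0855),(.5468,.0636,.0855)]: print(proj(c,p))
E
```

```text
t 3.33 p [ 0.5432 -0.0308  0.2707] yawy 7.147408804883864 shift [-1.3929  0.5814  0.0014] turn 0.018426100610483 q6 -0.38503773017277154 w 0.043721963082224834 F [ 1.7632 -1.7182  0.3972]
[337.2144 244.0957]
[338.2245 255.4453]
[338.7468 171.0868]
[340.5166  87.54  ]
```

View pics/w1.png

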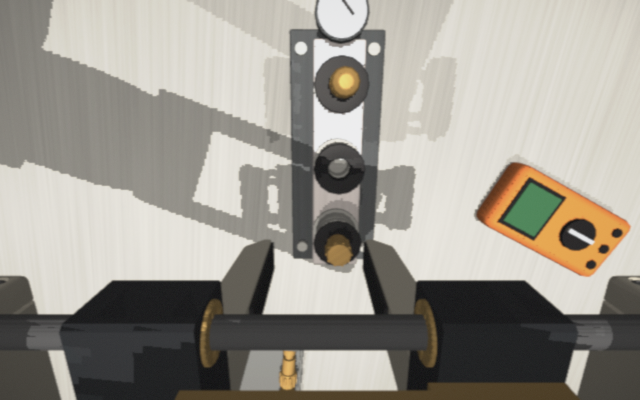

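>>> carry_out([
  [32,-0.7,0.3,0,0],
  [32,-0.66,0.28,0,0],
  [32,0,0,0.8,0],
  [32,0,0,0.8,0],
  [32,0,0,0,0],
])

```text
time_s: 3.95
eef_pos: [0.5596, -0.0591, 0.2317]
eef_rot: [0.661, 0.75, -0.001, -0.001]
ft_force: [-0.4, 0.2, -0.2]
width: 0.03
```

```bash
python3 - <<'E'
from h import *
from rig import telemetry,cams
c=cams.snapshot("wrist");cv2.imwrite("pics/w2.png",c["frame"][:,:,::-1]);np.savez("w2.npz",**c)
goal(telemetry.get_state(),.562,-.0625,7,.1695)
for p in [(.562,-.0625,.0855),(.562,-.0625,.108),(.5546,0,.0855)]: print(proj(c,p))
c=cams.snapshot("scene");cv2.imwrite("pics/s2.png",cv2.resize(c["frame"][100:280,240:480,::-1],None,fx=3,fy=3))
E
```

```text
t 4.0 p [ 0.5601 -0.0592  0.2328] yawy 7.230620898136912 shift [-0.1415  0.0602  2.5328] turn 0.028827612267113945 q6 -0.4295042037858584 w 0.029739569073155885 F [ 0.0927  0.7961 -0.7393]
[322.0145 223.2263]
[322.2971 235.0646]
[323.0465 134.4024]
```

View pics/w2.png

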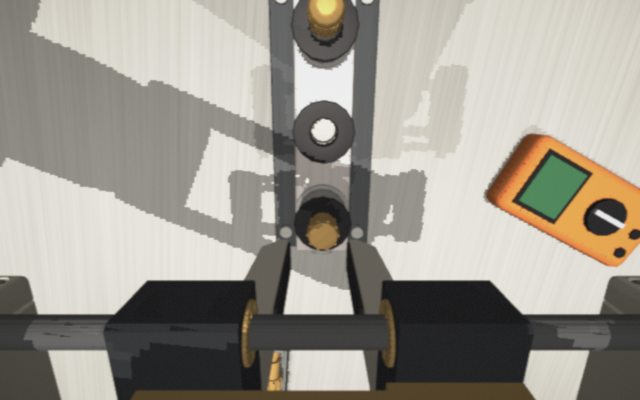

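View pics/s2.png

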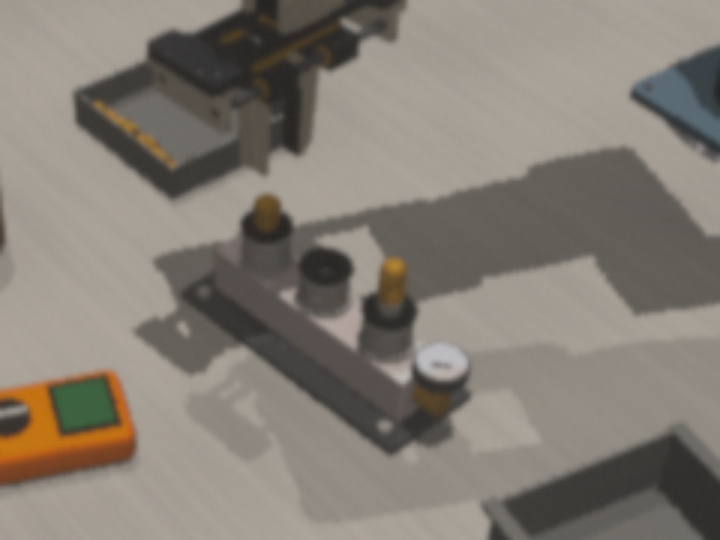

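>>> carry_out([
  [31,-0.14,0.06,0.8,0],
  [31,0,0,0.8,0],
  [31,0,0,0.6,0],
  [31,0,0,0,0],
])

```text
time_s: 4.55
eef_pos: [0.5617, -0.0622, 0.1773]
eef_rot: [0.661, 0.75, -0.0, -0.001]
ft_force: [0.2, -1.1, 0.2]
width: 0.029
```

```bash
python3 - <<'E'
from h import *
from rig import telemetry,cams
c=cams.snapshot("wrist");cv2.imwrite("pics/w3.png",c["frame"][:,:,::-1])
goal(telemetry.get_state(),.562,-.0625,7,.1635)
E
```

```text
t 4.6 p [ 0.5621 -0.0623  0.178 ] yawy 7.230249422665828 shift [-0.0069 -0.0063  0.5819] turn 0.028781177833228533 q6 -0.4337690568232611 w 0.028956692012106575 F [-0.522  -0.041   0.7754]
```

View pics/w3.png

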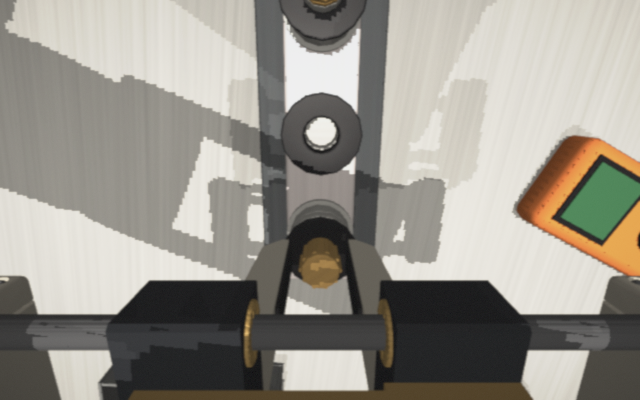

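Head at (321,262) is centred between the fingers (290 and 352), with the collar ring below it. Pressing down.

>>> carry_out([
  [31,0,0,0.3,0],
  [31,0,0,0.2,0],
  [31,0,0,0.1,0],
  [31,0,0,0,0],
])

```text
time_s: 5.1
eef_pos: [0.5627, -0.0625, 0.1639]
eef_rot: [0.661, 0.75, 0.0, 0.001]
ft_force: [0.1, 0.7, 6.5]
width: 0.0287
```

>>> carry_out([
  [31,0,0,0.05,0],
  [31,0,0,0.03,0],
  [31,0,0,0,0],
])

```text
time_s: 5.48
eef_pos: [0.5627, -0.0625, 0.1637]
eef_rot: [0.661, 0.75, 0.001, 0.002]
ft_force: [-4.6, 1.0, 20.4]
width: 0.0289
```

Collar is at its stop (20 N). Closing the fingers on the head.

>>> carry_out([
  [0,0,0,0,0],
  [0,0,0,0,0],
  [0,0,0,0,0],
  [0,0,0,0,0],
], squeeze=35)

```text
time_s: 5.98
eef_pos: [0.5627, -0.0626, 0.1637]
eef_rot: [0.661, 0.75, 0.001, 0.002]
ft_force: [-4.5, 1.1, 19.7]
width: 0.0196
```

>>> carry_out([
  [0,0,0,-0.5,0],
  [0,0,0,-0.8,0],
  [0,0,0,-1,0],
  [0,0,0,-1,0],
  [0,0,0,-1,0],
])

```text
time_s: 6.6
eef_pos: [0.5615, -0.0621, 0.2686]
eef_rot: [0.661, 0.75, -0.0, -0.001]
ft_force: [-0.1, -0.1, 0.3]
width: 0.0192
```

```bash
python3 - <<'E'
from h import *
from rig import telemetry,cams
goal(telemetry.get_state(),.462,-.297,7)
c=cams.snapshot("wrist");a=c["frame"][:,:,::-1]
d=cams.snapshot("scene");b=cv2.resize(d["frame"][80:280,220:460,::-1],None,fx=2,fy=2)
cv2.imwrite("pics/w4.png",cv2.resize(a,(480,300)));cv2.imwrite("pics/s4.png",b)
E
```

```text
t 6.6 p [ 0.5615 -0.0621  0.2686] yawy 7.225879549032993 shift [-8.8201 -5.1288  0.0014] turn 0.028234943629124154 q6 -0.4337421828462196 w 0.019158452573838455 F [-0.0862 -0.0643  0.3016]
```

View pics/w4.png

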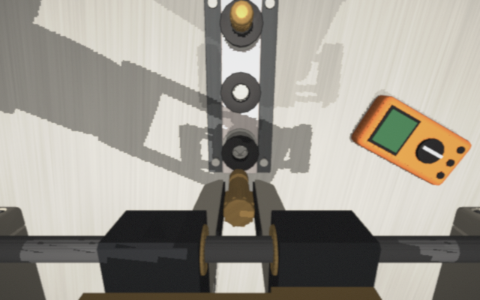

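View pics/s4.png

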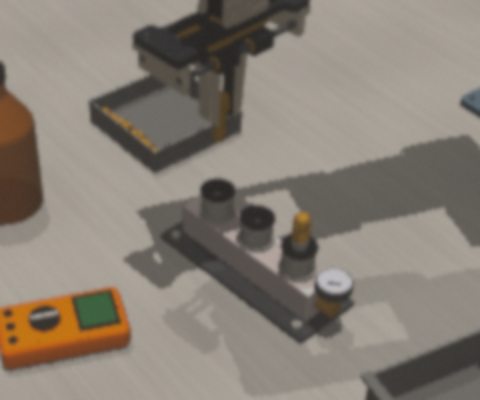

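```bash
python3 - <<'E'
from h import *
from rig import telemetry
goal(telemetry.get_state(),.475,-.297,7)
c=np.load("top0.npz");d=np.load("scene0.npz")
print(onz(c,420,160,0),onz(c,442,146,.2),onz(d,222,188,0),onz(c,185,148,0))
E
```

```text
t 6.7 p [ 0.5629 -0.0625  0.2708] yawy 7.232161286122302 shift [-8.8615 -4.6705 -0.0029] turn 0.029020160765287795 q6 -0.43376803251852697 w 0.019129220977988925 F [-0.3506  0.0152 -0.0031]
[ 0.7358 -0.2848  0.    ] [ 0.7302 -0.2758  0.2   ] [ 0.7477 -0.2562  0.    ] [0.7547 0.3114 0.    ]
```

>>> carry_out([
  [0,-1,-0.5,0,0],
  [0,-1,-0.5,0,0],
  [0,-1,-0.5,0,0],
  [0,-1,-0.5,0,0],
  [0,-1,-0.5,0,0],
])

```text
time_s: 7.32
eef_pos: [0.5147, -0.1946, 0.2666]
eef_rot: [0.661, 0.75, -0.0, -0.001]
ft_force: [0.7, 0.7, -0.6]
width: 0.0192
```

>>> carry_out([
  [0,-1,-0.5,0,0],
  [0,-1,-0.6,0,0],
  [0,-1,-0.6,0.3,0],
  [0,-0.86,-0.5,0.6,0],
  [0,0,0,0.6,0],
])

```text
time_s: 7.95
eef_pos: [0.4722, -0.2978, 0.2288]
eef_rot: [0.662, 0.749, -0.0, -0.001]
ft_force: [0.4, 0.5, -0.5]
width: 0.0194
```

```bash
python3 - <<'E'
from h import *
from rig import telemetry,cams
c=cams.snapshot("top");cv2.imwrite("pics/t5.png",cv2.convertScaleAbs(cv2.resize(c["frame"][180:320,340:500,::-1],None,fx=4,fy=4),alpha=1.8))
goal(telemetry.get_state(),.475,-.297,7,.119)
E
```

```text
t 8.0 p [ 0.4718 -0.2961  0.2268] yawy 7.122214113737457 shift [-0.0729  0.136   4.3094] turn 0.01527676421718216 q6 -0.885281828415587 w 0.0190231683146621 F [-0.4838  0.8689 -2.5605]
```

View pics/t5.png

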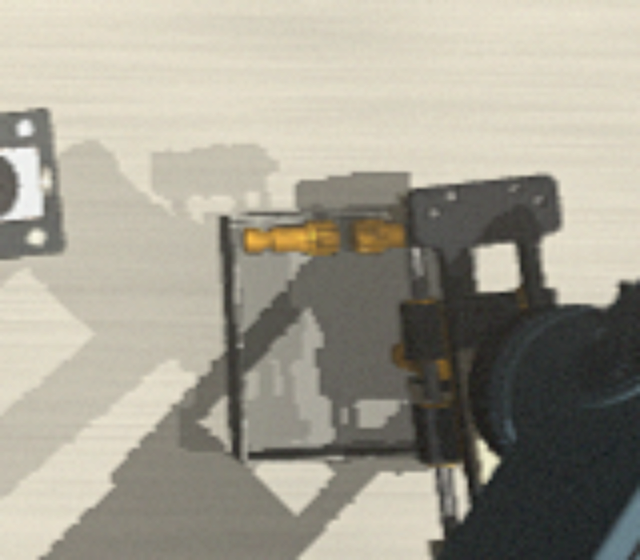

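>>> carry_out([
  [0,-0.07,0.14,1,0],
  [0,0,0,1,0],
  [0,0,0,1,0],
  [0,0,0,0.8,0],
  [0,0,0,0.35,0],
])

```text
time_s: 8.62
eef_pos: [0.4767, -0.2963, 0.1253]
eef_rot: [0.661, 0.751, 0.0, -0.002]
ft_force: [0.3, -0.1, 0.4]
width: 0.0193
```

>>> carry_out([
  [0,0,0,0.1,0],
  [0,0,0,0.05,0],
  [0,0,0,0,0],
])

```text
time_s: 9.0
eef_pos: [0.4773, -0.2983, 0.1239]
eef_rot: [0.661, 0.75, -0.0, 0.001]
ft_force: [0.7, -0.8, -0.9]
width: 0.0194
```

>>> carry_out([
  [0,0,0,0.15,0],
  [0,0,0,0.05,0],
  [0,0,0,0,0],
])

```text
time_s: 9.38
eef_pos: [0.4769, -0.2981, 0.1182]
eef_rot: [0.661, 0.75, -0.0, -0.0]
ft_force: [-0.2, 0.7, -0.6]
width: 0.019
```

>>> carry_out([
  [50,0,0,0,0],
  [50,0,0,0,0],
  [60,0,0,0,0],
  [100,0,0,-0.3,0],
  [100,0,0,0,0],
])

```text
time_s: 10.0
eef_pos: [0.4773, -0.2984, 0.1266]
eef_rot: [0.661, 0.75, -0.0, 0.001]
ft_force: [0.9, -0.1, 0.4]
width: 0.0646
```

```bash
python3 - <<'E'
from h import *
from rig import telemetry,cams
c=cams.snapshot("wrist");cv2.imwrite("pics/w6.png",c["frame"][:,:,::-1])
d=cams.snapshot("scene");cv2.imwrite("pics/s6.png",cv2.resize(d["frame"][60:220,200:400,::-1],None,fx=3,fy=3))
goal(telemetry.get_state(),.475,-.297,7,.123)
E
```

```text
t 10.1 p [ 0.4771 -0.2983  0.1261] yawy 7.22395936929393 shift [ 0.0601 -0.0758  0.1243] turn 0.027994921161741293 q6 -0.8830179819208943 w 0.07268340055985151 F [-0.1905  0.4184 -0.3339]
```

View pics/w6.png

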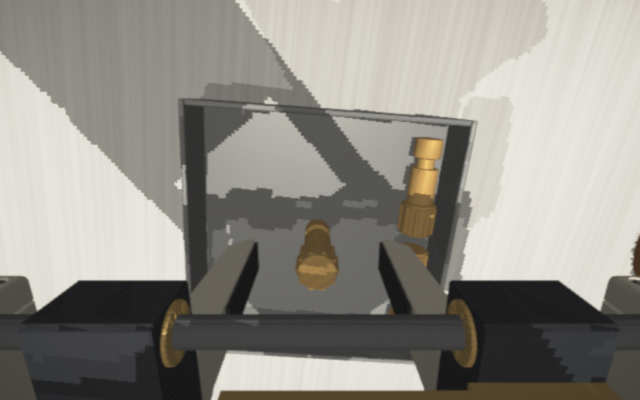

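View pics/s6.png

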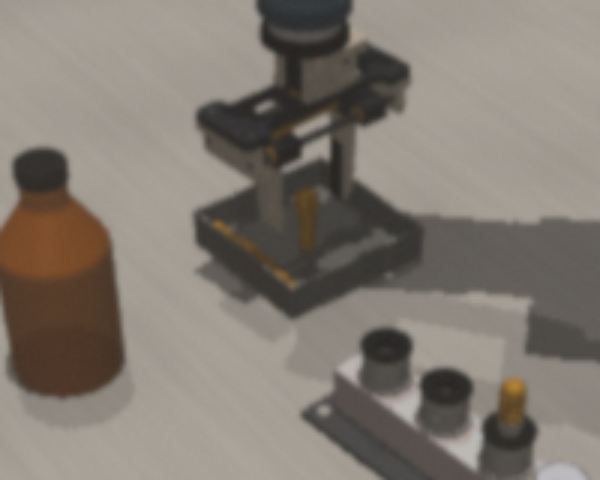

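>>> carry_out([
  [100,0,-0.5,0,0],
  [100,0,-0.5,0,0],
  [100,0,-0.4,0,0],
  [100,0,-0.3,0,0],
  [100,0,-0.3,0,0],
])

```text
time_s: 10.72
eef_pos: [0.4268, -0.3046, 0.1258]
eef_rot: [0.661, 0.75, 0.0, 0.0]
ft_force: [-0.8, 1.0, -0.3]
width: 0.0927
```

>>> carry_out([
  [100,0,-0.2,0,0],
  [100,0,0,0,0],
  [100,0,0,-0.8,0],
  [100,0,0,-1,0],
  [100,0,0,-1,0],
])

```text
time_s: 11.35
eef_pos: [0.4226, -0.3049, 0.1964]
eef_rot: [0.661, 0.75, 0.0, -0.0]
ft_force: [0.4, -0.1, 0.4]
width: 0.0931
```

```bash
python3 - <<'E'
from h import *
from rig import telemetry,cams
c=cams.snapshot("wrist");cv2.imwrite("pics/w7.png",c["frame"][:,:,::-1])
goal(telemetry.get_state(),.5468,.0636,7,.303)
E
```

```text
t 11.4 p [ 0.4238 -0.3061  0.1997] yawy 7.251401223028724 shift [14.0299  6.7613 -4.1704] turn 0.03142515287859049 q6 -0.9657861620910789 w 0.09295330799660065 F [ 0.6069 -0.3406  1.7889]
```

View pics/w7.png

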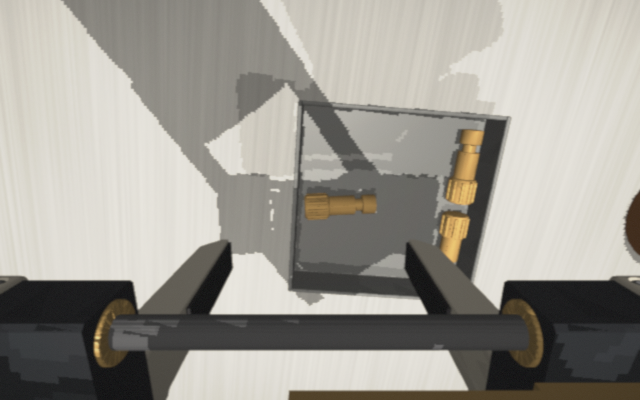

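>>> carry_out([
  [80,0.6,0.2,-1,0],
  [60,0.9,0.4,-1,0],
  [45,1,0.5,-1,0],
  [35,1,0.5,-0.5,0],
  [32,1,0.5,0,0],
])

```text
time_s: 12.02
eef_pos: [0.4612, -0.1862, 0.2842]
eef_rot: [0.661, 0.75, 0.0, 0.001]
ft_force: [0.4, 0.0, 0.2]
width: 0.0477
```

>>> carry_out([
  [32,1,0.5,0,0],
  [32,1,0.5,0,0],
  [32,1,0.5,0,0],
  [32,1,0.5,0,0],
  [32,1,0.5,0,0],
])

```text
time_s: 12.65
eef_pos: [0.507, -0.0539, 0.2828]
eef_rot: [0.661, 0.75, -0.0, -0.0]
ft_force: [-0.0, -0.0, 0.6]
width: 0.0298
```

>>> carry_out([
  [32,1,0.5,0,0],
  [32,1,0.5,0,0],
  [32,1,0.6,0,0],
  [32,0.5,0.5,0,0],
  [32,0,0,0,0],
])

```text
time_s: 13.28
eef_pos: [0.5482, 0.039, 0.2828]
eef_rot: [0.66, 0.751, -0.0, -0.0]
ft_force: [0.2, -0.5, -0.1]
width: 0.0297
```

```bash
python3 - <<'E'
from h import *
from rig import telemetry,cams
c=cams.snapshot("wrist");cv2.imwrite("pics/w8.png",c["frame"][:,:,::-1])
goal(telemetry.get_state(),.5468,.0645,7,.23)
for p in [(.5468,.0636,.0855),(.5468,.0636,.13),(.5546,0,.0855)]: print(proj(c,p))
E
```

```text
t 13.32 p [0.5478 0.0384 0.2828] yawy 7.280733054627903 shift [1.0427 0.0948 2.1121] turn 0.035091631828487846 q6 -0.25990277432657444 w 0.029768002650186816 F [-0.7731 -0.609  -0.2628]
[320.7405 170.421 ]
[321.165  182.6531]
[320.2093 240.9857]
```

View pics/w8.png

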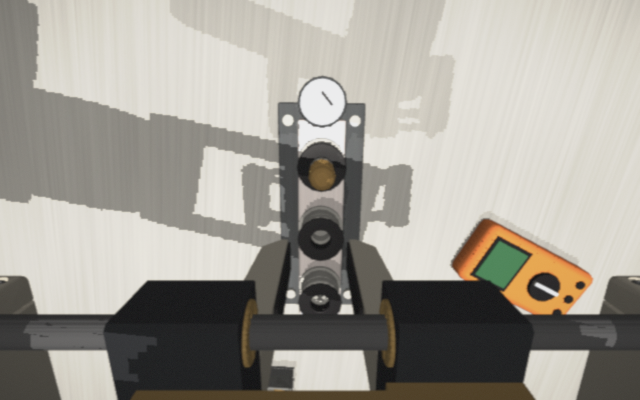

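>>> carry_out([
  [31,0.6,0.05,0.2,0],
  [31,0.45,0.04,0.6,0],
  [31,0,0,0.8,0],
  [31,0,0,0.5,0],
  [31,0,0,0,0],
])

```text
time_s: 13.95
eef_pos: [0.5458, 0.0649, 0.2293]
eef_rot: [0.661, 0.75, -0.001, -0.001]
ft_force: [0.2, 0.9, -0.0]
width: 0.029
```

```bash
python3 - <<'E'
from h import *
from rig import telemetry,cams
c=cams.snapshot("wrist");cv2.imwrite("pics/w9.png",c["frame"][:,:,::-1])
goal(telemetry.get_state(),.5468,.0645,7,.1695)
for p in [(.5468,.0645,.0855),(.5468,.0645,.13),(.5546,0,.0855)]: print(proj(c,p))
E
```

```text
t 14.0 p [0.5464 0.0648 0.2303] yawy 7.21680237023575 shift [-0.0155  0.0184  2.4303] turn 0.02710029627946875 q6 -0.2106128138940158 w 0.029071343764024433 F [-0.1716  0.0257 -0.0887]
[320.6475 220.1746]
[320.9506 245.8519]
[320.0354 300.3471]
```

View pics/w9.png

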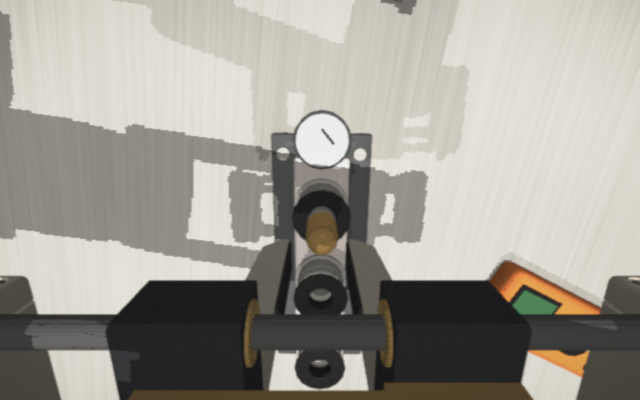

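>>> carry_out([
  [31,0.04,0.03,0.8,0],
  [31,0,0,0.8,0],
  [31,0,0,0.4,0],
  [31,0,0,0.1,0],
  [31,0,0,0,0],
])

```text
time_s: 14.62
eef_pos: [0.5476, 0.0658, 0.1789]
eef_rot: [0.661, 0.75, 0.0, 0.0]
ft_force: [1.1, 0.6, -0.8]
width: 0.0288
```

```bash
python3 - <<'E'
from h import *
from rig import telemetry,cams
c=cams.snapshot("wrist");cv2.imwrite("pics/w10.png",c["frame"][:,:,::-1])
goal(telemetry.get_state(),.5468,.065,7,.1635)
E
```

```text
t 14.68 p [0.5477 0.0658 0.179 ] yawy 7.224868907227483 shift [-0.0279 -0.0398  0.6208] turn 0.0281086134034354 q6 -0.2087064056783382 w 0.028733590526234462 F [0.2968 0.3707 0.1598]
```

View pics/w10.png

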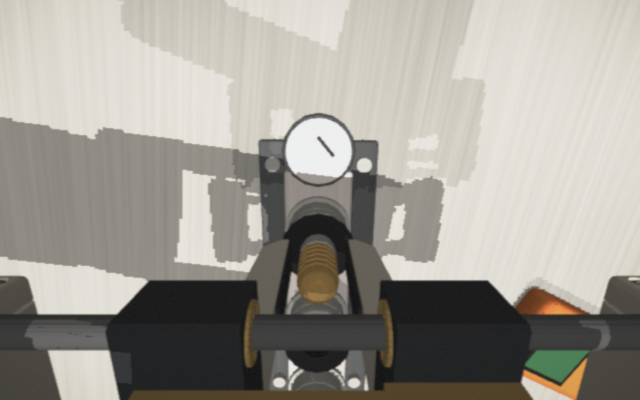

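Body (318,270) centred between fingers, over the collar. Press.

>>> carry_out([
  [31,0,0,0.3,0],
  [31,0,0,0.2,0],
  [31,0,0,0.1,0],
  [31,0,0,0.04,0],
  [31,0,0,0,0],
])

```text
time_s: 15.3
eef_pos: [0.5477, 0.0659, 0.1638]
eef_rot: [0.661, 0.75, 0.001, 0.001]
ft_force: [-3.3, 0.5, 12.5]
width: 0.0287
```

>>> carry_out([
  [31,0,0,0.04,0],
  [31,0,0,0,0],
  [0,0,0,0,0],
  [0,0,0,0,0],
  [0,0,0,0,0],
], squeeze=35)

```text
time_s: 15.92
eef_pos: [0.5478, 0.0658, 0.1637]
eef_rot: [0.661, 0.75, 0.001, 0.001]
ft_force: [-3.9, -0.2, 19.2]
width: 0.0197
```

>>> carry_out([
  [0,0,0,0,0],
])

```text
time_s: 16.05
eef_pos: [0.5478, 0.0658, 0.1638]
eef_rot: [0.661, 0.75, 0.001, 0.001]
ft_force: [-4.0, 0.1, 19.2]
width: 0.0199
```

>>> carry_out([
  [0,0,0,-0.5,0],
  [0,0,0,-0.8,0],
  [0,0,0,-1,0],
  [0,0,0,-1,0],
  [0,0,0,-1,0],
])

```text
time_s: 16.68
eef_pos: [0.5467, 0.0659, 0.269]
eef_rot: [0.661, 0.75, -0.001, -0.001]
ft_force: [0.3, 0.5, -1.9]
width: 0.0194
```

```bash
python3 - <<'E'
from h import *
from rig import telemetry,cams
c=cams.snapshot("wrist");cv2.imwrite("pics/w11.png",c["frame"][:,:,::-1])
d=cams.snapshot("scene");cv2.imwrite("pics/s11.png",cv2.resize(d["frame"][80:360,220:560,::-1],None,fx=2,fy=2))
goal(telemetry.get_state(),.51,.309,7,.3)
E
```

```text
t 16.77 p [0.5482 0.0659 0.2711] yawy 7.229924918996147 shift [ 9.84   -0.2873 -1.1667] turn 0.0287406148745184 q6 -0.20870009282732524 w 0.01950351019735619 F [ 0.7594 -0.6397 -1.0037]
```

View pics/w11.png

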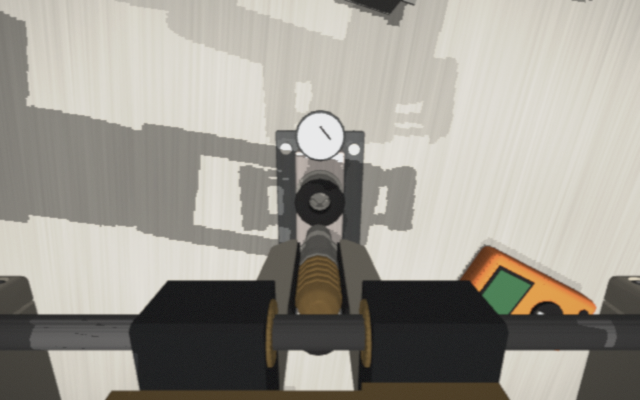

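View pics/s11.png

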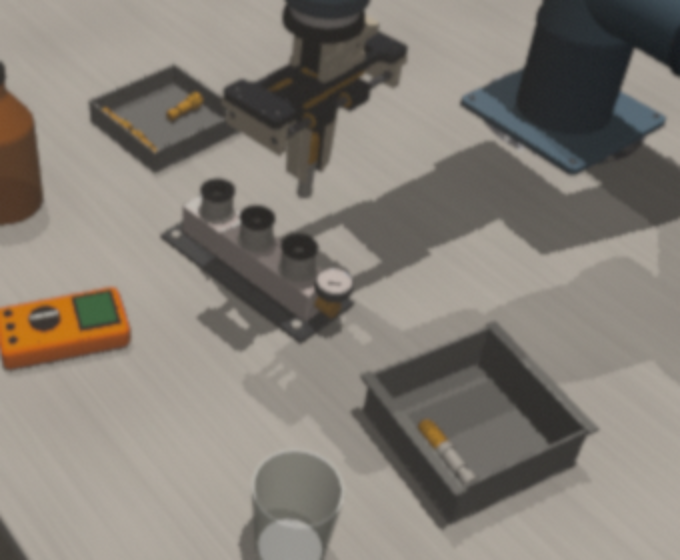

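>>> carry_out([
  [0,1,0,0,-1],
  [0,1,0.1,0,-1],
  [0,0.9,0.3,0,-1],
  [0,0.9,0.4,0,-1],
  [0,0.8,0.5,0,-1],
])

```text
time_s: 17.4
eef_pos: [0.531, 0.1876, 0.2669]
eef_rot: [0.363, 0.932, -0.001, -0.001]
ft_force: [-0.9, 0.2, -0.5]
width: 0.0198
```

>>> carry_out([
  [0,0.7,0.6,0,-1],
  [0,0.6,0.7,0,-1],
  [0,0.5,0.8,0,-1],
  [0,0.4,0.8,0,-1],
  [0,0,0,0,0],
])

```text
time_s: 18.02
eef_pos: [0.5207, 0.2794, 0.267]
eef_rot: [0.093, 0.996, -0.0, -0.001]
ft_force: [0.4, -0.4, -1.1]
width: 0.0195
```

```bash
python3 - <<'E'
from h import *
from rig import telemetry,cams
goal(telemetry.get_state(),.510,.341,79.6,.119)
c=cams.snapshot("wrist");cv2.imwrite("pics/w12.png",c["frame"][:,:,::-1])
for p in [(.51,.341,.003),(.5295,.309,.003)]: print(proj(c,p))
E
```

```text
t 18.02 p [0.5207 0.2794 0.267 ] yawy 79.30066545628084 shift [0.8646 2.35   5.9203] turn -0.03741681796489438 q6 -1.0804261210843369 w 0.019463986629912496 F [ 0.4366 -0.3956 -1.0552]
[374.3959 160.4633]
[346.8617 184.1648]
```

View pics/w12.png

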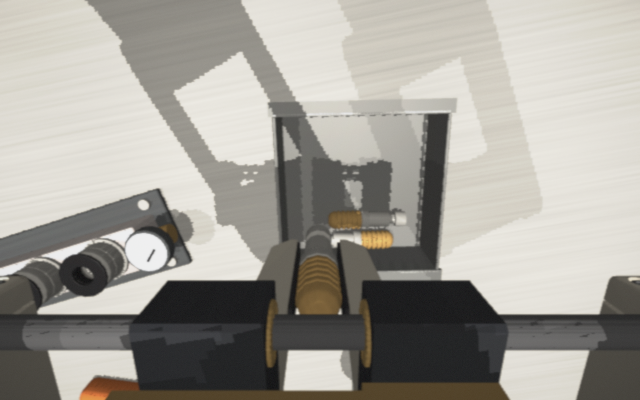

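```bash
python3 - <<'E'
from h import *
from rig import telemetry,cams
c=cams.snapshot("wrist")
for p in [(270,103),(457,99),(440,275),(273,118),(451,113)]: print(p,onz(c,*p,.06))
t=np.load("top0.npz")
for u,v in [(92,30),(378,85),(300,355),(35,300)]: print(proj(c,onz(t,u/4+125,v/4+190,.06)))
E
```

```text
(270, 103) [0.4361 0.2549 0.06  ]
(457, 99) [0.4619 0.4063 0.06  ]
(440, 275) [0.6203 0.3784 0.06  ]
(273, 118) [0.4482 0.2546 0.06  ]
(451, 113) [0.4721 0.4006 0.06  ]
[438.2853 278.144 ]
[260.0261 280.4344]
[262.328  103.8726]
[452.7567 104.1772]
```

>>> carry_out([
  [0,0.3,0.9,0,0],
  [0,0.3,0.9,0.2,0],
  [0,0.26,0.75,0.5,0],
  [0,0,0,0.8,0],
  [0,0,0,0.8,0],
])

```text
time_s: 18.75
eef_pos: [0.5122, 0.3448, 0.2097]
eef_rot: [0.094, 0.996, -0.0, -0.0]
ft_force: [0.2, -0.6, 0.1]
width: 0.0193
```

```bash
python3 - <<'E'
from h import *
from rig import telemetry,cams
goal(telemetry.get_state(),.511,.346,79.6,.119)
c=cams.snapshot("wrist");cv2.imwrite("pics/w13.png",c["frame"][:,:,::-1])
E
```

```text
t 18.75 p [0.5122 0.3448 0.2097] yawy 79.1639134384807 shift [0.0549 0.0408 3.6265] turn -0.05451082018991116 q6 -0.9693510145333256 w 0.019347572098118625 F [ 0.1988 -0.5522  0.1009]
```

View pics/w13.png

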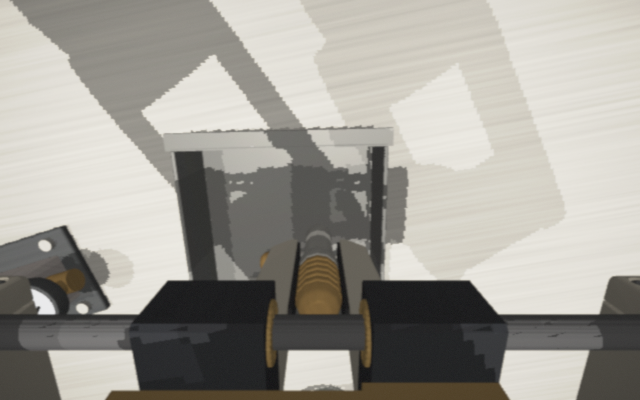

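>>> carry_out([
  [0,0,0,1,0],
  [0,0,0,1,0],
  [0,0,0,0.8,0],
  [0,0,0,0.3,0],
  [0,0,0,0,0],
])

```text
time_s: 19.42
eef_pos: [0.5124, 0.3447, 0.1334]
eef_rot: [0.094, 0.996, -0.0, -0.0]
ft_force: [0.2, -0.3, -0.9]
width: 0.0196
```

>>> carry_out([
  [0,0,0,0.3,0],
  [0,0,0,0.2,0],
  [0,0,0,0.1,0],
  [0,0,0,0,0],
])

```text
time_s: 19.92
eef_pos: [0.5124, 0.345, 0.1186]
eef_rot: [0.094, 0.996, -0.0, -0.0]
ft_force: [0.1, -0.2, -1.2]
width: 0.02
```

>>> carry_out([
  [36,0,0,0,0],
  [36,0,0,0,0],
  [36,0,0,-0.3,0],
  [36,0,0,-0.5,0],
  [36,0,0,-0.6,0],
])

```text
time_s: 20.55
eef_pos: [0.5126, 0.3451, 0.155]
eef_rot: [0.094, 0.996, 0.0, 0.0]
ft_force: [-0.3, 0.9, 0.6]
width: 0.0338
```

>>> carry_out([
  [100,0,0,0,0],
  [100,0,0,0,0],
  [100,0,0,0,0],
  [100,0,0,0,0],
])

```text
time_s: 21.05
eef_pos: [0.5122, 0.3449, 0.1532]
eef_rot: [0.094, 0.996, -0.0, -0.0]
ft_force: [-0.1, -0.5, 0.2]
width: 0.0687
```

```bash
python3 - <<'E'
from h import *
from rig import telemetry,cams
goal(telemetry.get_state(),.511,.346,79.6,.152)
c=cams.snapshot("wrist");cv2.imwrite("pics/w14.png",c["frame"][:,:,::-1])
d=cams.snapshot("scene");cv2.imwrite("pics/s14.png",cv2.resize(d["frame"][180:380,320:560,::-1],None,fx=3,fy=3))
E
```

```text
t 21.05 p [0.5122 0.3449 0.1532] yawy 79.22618706402477 shift [0.0568 0.0336 0.0491] turn -0.04672661699690295 q6 -0.9705416733381449 w 0.06870458236935574 F [-0.0596 -0.479   0.2406]
```

View pics/w14.png

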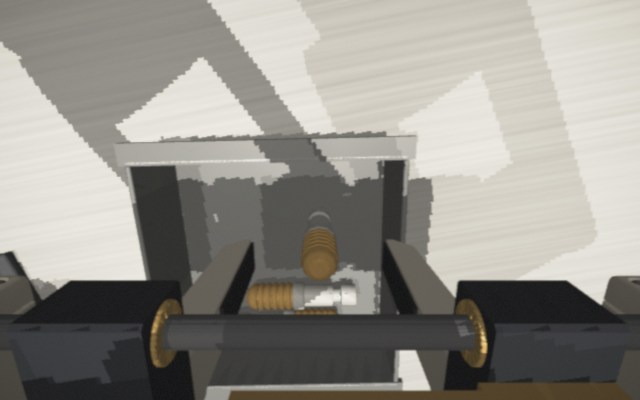

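View pics/s14.png

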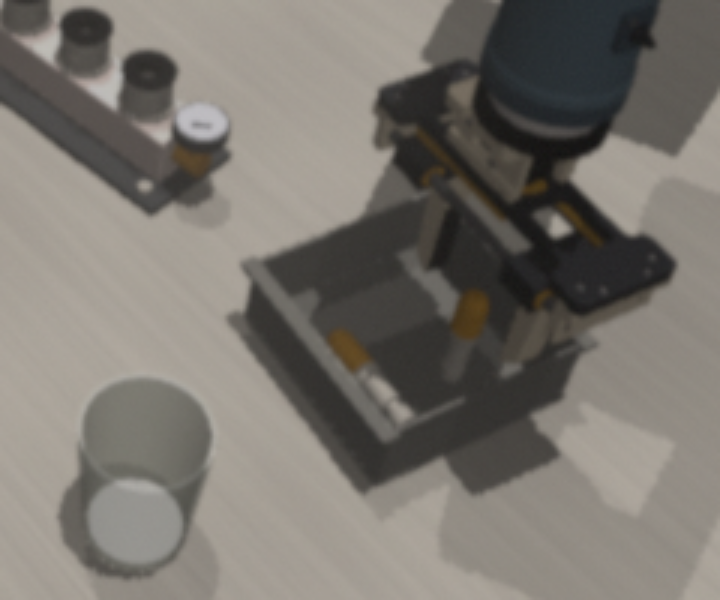

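>>> carry_out([
  [100,0,-0.3,0,0],
  [100,0,-0.5,0,0],
  [100,0,-0.4,0,0],
  [100,0,-0.4,0,0],
  [100,0,-0.4,0,0],
])

```text
time_s: 21.78
eef_pos: [0.503, 0.295, 0.1539]
eef_rot: [0.094, 0.996, 0.0, 0.0]
ft_force: [-0.6, -0.5, 0.4]
width: 0.093
```

>>> carry_out([
  [100,0,-0.3,0,0],
  [100,0,-0.2,0,0],
  [100,0,0,-0.5,0],
  [100,0,0,-1,0],
  [100,0,0,-1,0],
])

```text
time_s: 22.4
eef_pos: [0.5009, 0.284, 0.2177]
eef_rot: [0.094, 0.996, 0.0, 0.0]
ft_force: [0.3, -0.1, 0.0]
width: 0.0931
```

```bash
python3 - <<'E'
from h import *
from rig import telemetry,cams
goal(telemetry.get_state(),.511,.346,79.6,.152)
c=cams.snapshot("wrist");cv2.imwrite("pics/w15.png",c["frame"][:,:,::-1])
E
```

```text
t 22.4 p [0.5009 0.284  0.2177] yawy 79.24044015055894 shift [0.0689 2.5122 2.6299] turn -0.044944981180131904 q6 -1.0610667285384157 w 0.09309875080921692 F [ 0.2737 -0.0836  0.0361]
```

View pics/w15.png

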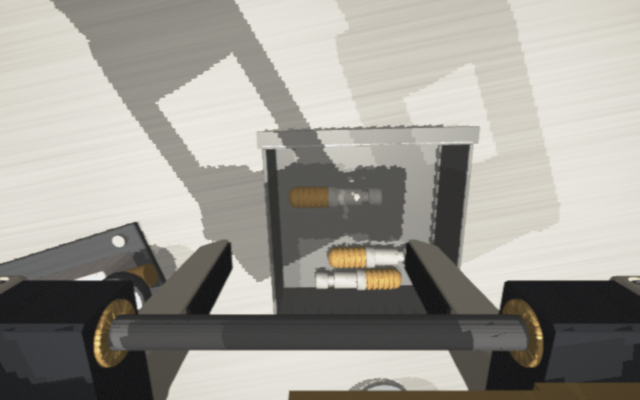

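Silencer lies on the bin floor, body (310,197), stem to (380,197). Raise the arm clear and make a final check.

>>> carry_out([
  [100,0.6,0,-1,0],
  [100,0.8,0,-1,0],
  [100,1,0,-1,0],
  [100,1,0,0,0],
  [100,1,0,0,0],
])

```text
time_s: 23.08
eef_pos: [0.3921, 0.3046, 0.292]
eef_rot: [0.094, 0.996, 0.001, 0.001]
ft_force: [-0.5, 0.5, 0.2]
width: 0.0931
```

>>> carry_out([
  [100,0,0,0,0],
  [100,0,0,0,0],
])

```text
time_s: 23.32
eef_pos: [0.3934, 0.3044, 0.2915]
eef_rot: [0.094, 0.996, 0.0, 0.001]
ft_force: [-0.4, 0.4, -0.3]
width: 0.0931
```

```bash
python3 - <<'E'
from h import *
from rig import telemetry,cams
s=telemetry.get_state();print(s["time_s"],s["eef_pos"],np.abs(s["dq"]).max())
for n in ["scene","top"]:
    c=cams.snapshot(n);cv2.imwrite(f"pics/{n}_end.png",cv2.convertScaleAbs(c["frame"][:,:,::-1],alpha=1.4))
E
```

```text
23.325 [0.3934 0.3044 0.2915] 0.01220762073287689
```

View pics/scene_end.png

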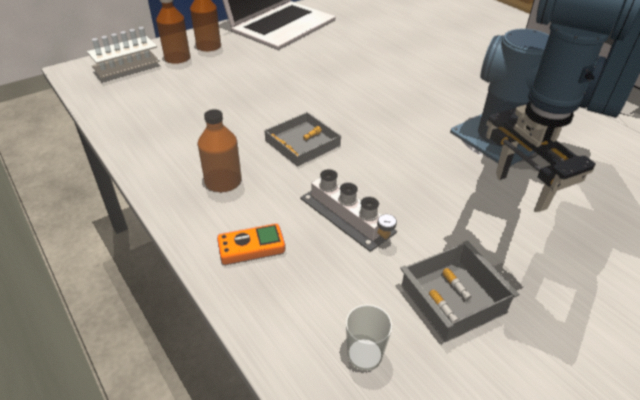

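View pics/top_end.png

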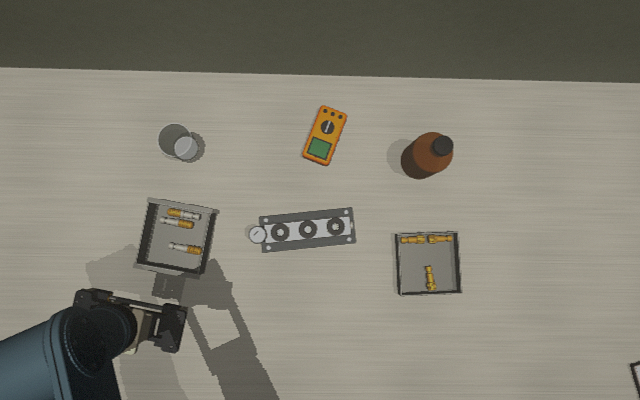

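All the outlets are empty. The plug is in the tray at (431,278) and the silencer in the bin at (185,249). Bottle, beaker and multimeter sit at the same pixels as at the start.

```bash
python3 -c "
from rig import ticket
print(ticket.sign_off())"
```

```text
the job is handed in; nothing more can be done
None
```

The manifold is cleared: the plug lies in the shallow tray and the silencer lies in the deep bin, each with the others of its kind. I handed the job in at about 23.5 s, and it gave no verdict.

- **Drawing out:** I took the plug first, then the silencer. For each I pressed the collar to its stop with about 20 N on the wrist, gripped the piece while the collar was held in, and lifted straight up. Wrist force read about zero when each lift ended; I did not sample it while the pieces slid past the jaws.
- **Placing:** I set each piece upright on the floor of its tray or bin and let go. A finger then nudged it over so it lies flat.
- **Last checks:** The end pictures show all three outlets empty and the arm clear of everything. The bottle, beaker, multimeter, tray and bin look unmoved from the start.
- **Disagreements:** The wrist and top cameras differed by about 2 mm along the manifold. They differed by about 5 mm on the bin, probably because I picked a corner badly in the top view. I worked between the two readings for the manifold outlets and the bin. No check failed.

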